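# Fill the gang clamp with lids and lock its jaw

### The job

Get the four-place gang clamp ready for drilling: turn its clamp knob to free the jaw, slide the jaw all the way back, and set the two spare wooden lids knob-up into the two empty cells, leaving the lids already in the clamp in their cells. Then push the jaw forward until it bears against all four lids, and turn the knob fully clockwise again to lock it. Leave the other things on the bench where they are.

Things in the scene. Friction and masses are not known exactly. Their poses are not given: they have to be found in the camera images.
- fixture: Gang clamp screwed to the bench: plate 240 x 320 x 12 mm, four open cells in a row along a wooden back fence (14 mm above the plate), sliding jaw on the near side. Origin: at bench level on the centre line, 30 mm nearer the robot than the cell centres; the plate runs from x -160 to +80 mm. +x points from jaw to back fence (away from the robot), +y left along the row, z up.
- jaw (a joint): Jaw opening in m: 0 to 0.045 (all the way back, towards the robot). Wooden bar 296 mm long with a steel lip on top (36 mm above the bench) reaching 8 mm past its face over the lids' rims, so lids go in only with the jaw back. It meets seated lids at about 0.002. Slides with about 2 N when the knob is free; clamped to its rail when locked. Move it by the knob, which rides on it.
- jaw_mid (a point): Middle of the jaw's clamping face, 22 mm above the bench; moves with the jaw; axes as the fixture's.
- knob (a joint): Angle of the clamp knob in rad: 0 (free, its bar along the jaw's travel) to 1.4 (locked, bar nearly across the travel), growing clockwise seen from above. Fully free below 0.35, bites from about 0.55, tight from 1.1 on. Takes about 0.12 to 0.2 N m and stays where it is left.
- knob_grip (a point): Middle of the knob's grip bar, on its vertical axis, 58 mm above the bench, at x -60 mm in the fixture when the jaw is at 0, moving with the jaw. Black plastic bar 52 long, 13 thick, 24 high (46 to 70 mm above the bench) on a 28 mm hub, on a steel carriage 60 mm wide, top 36 mm above the bench. Site x axis: along the bar. Pinch it across its 13 mm from above.
- cell0 (a point): Seat point of cell 0: where the centre of a lid's underside belongs, on the plate's top (12 mm above the bench). Cells 0 to 3 run towards the fixture's +y, 74 mm apart, each 68 mm wide between 6 mm dividers 10 mm high and 40 mm long; the back fence stands 30 mm beyond this point. Axes as the fixture's.
- cell1 (a point): Seat point of cell 1: where the centre of a lid's underside belongs, on the plate's top (12 mm above the bench). Cells 0 to 3 run towards the fixture's +y, 74 mm apart, each 68 mm wide between 6 mm dividers 10 mm high and 40 mm long; the back fence stands 30 mm beyond this point. Axes as the fixture's.
- cell2 (a point): Seat point of cell 2: where the centre of a lid's underside belongs, on the plate's top (12 mm above the bench). Cells 0 to 3 run towards the fixture's +y, 74 mm apart, each 68 mm wide between 6 mm dividers 10 mm high and 40 mm long; the back fence stands 30 mm beyond this point. Axes as the fixture's.
- cell3 (a point): Seat point of cell 3: where the centre of a lid's underside belongs, on the plate's top (12 mm above the bench). Cells 0 to 3 run towards the fixture's +y, 74 mm apart, each 68 mm wide between 6 mm dividers 10 mm high and 40 mm long; the back fence stands 30 mm beyond this point. Axes as the fixture's.
- lid_a: One of four identical turned wooden lids: disc 60 mm across, 16 mm thick, with a round grip knob 22 mm across standing 24 mm up from its middle (40 mm high in all); about 45 g. Origin: centre of the underside, z up. At the start two lids lie in cells and two spares knob-up on the bench beside the clamp.
- lid_b: One of four identical turned wooden lids: disc 60 mm across, 16 mm thick, with a round grip knob 22 mm across standing 24 mm up from its middle (40 mm high in all); about 45 g. Origin: centre of the underside, z up. At the start two lids lie in cells and two spares knob-up on the bench beside the clamp.
- lid_c: One of four identical turned wooden lids: disc 60 mm across, 16 mm thick, with a round grip knob 22 mm across standing 24 mm up from its middle (40 mm high in all); about 45 g. Origin: centre of the underside, z up. At the start two lids lie in cells and two spares knob-up on the bench beside the clamp.
- lid_d: One of four identical turned wooden lids: disc 60 mm across, 16 mm thick, with a round grip knob 22 mm across standing 24 mm up from its middle (40 mm high in all); about 45 g. Origin: centre of the underside, z up. At the start two lids lie in cells and two spares knob-up on the bench beside the clamp.
- cup: Open turned wooden box bottom, 60 mm across, 38 mm high, no knob; origin at the centre of its underside. A bystander: leave it where it is.
- sand_block: Cork sanding block 75 x 45 x 28 mm; origin at the centre of its underside. A bystander: leave it where it is.
Mind the look-alikes: they are no part of the job. Leave any green look-alike of the lid_d alone.

How it is judged:
By the outcome, as a careful person would: the job done as asked, in the order asked, and still so for the second after the job is handed in, with the robot touching nothing.
It also fails if it takes over 72 s, if anything falls off the work surface, if the arm or the gripper's body presses on something with over 40 N, if the wrist force passes 120 N, or if a joint passes its speed limit or range.

### The arm

A 6-joint arm with a two-finger parallel gripper is mounted at the origin on the work surface. World frame = base frame: x ahead of the robot, y to its left, z up, the work surface at z = 0. Lengths are in mm, angles in rad, forces in N, time in s.
With the tool pointing down it reaches from about 400 to 925 mm from the base axis. Payload 12.5 kg.
Tool frame: the origin (TCP) lies midway between the tips of the shut fingers; the grasp point (between the pads) lies 19 mm behind it; z points along the fingers, y is the line along which they close (so a half turn about z gives the same grasp; the last joint's range is limited). The gripper opens to 95 mm and grips with 3 to 60 N. Pads are 20 mm wide; open, the fingers measure 119 mm over their backs; the gripper's body (75 mm by 180 mm) begins 59 mm behind the grasp point.
Start: joints at [-1.298, 0.491, 1.559, -0, 1.092, -0.106], TCP at [231.152, -580.702, 214.661] pointing down, gripper open.
Joint ranges: [-3.1, 3.1], [-0.84, 2.19], [0.05, 2.79], [-1.13, 4.28], [0.06, 2.93], [-2.69, 2.69]. Speed limits (rad/s): [2.22, 2.22, 2.79, 3.14, 3.14, 3.14].

### API

Orientations are given as [roll, pitch, yaw] about the fixed x, y, z axes, in that order (R = Rz(yaw) Ry(pitch) Rx(roll)).
In Python, from cell import env gives the robot as it stands.
- The arm moves only by the tool carry_out, never from a script. Its argument "series" is a list of rows, each a list of 4 numbers: the shift along the world's x, y, z normalised to -1 to 1, where 1 is 5 cm, then the turn about the world's z normalised to -1 to 1, where 1 is 6 degrees. In form: [[x, y, z, turn], ...]. A call has exactly 5 rows; each row shifts and turns the commanded pose from where the row before left it; what a row does not reach is not made up. A row lasts 1/10 s, in which the tool goes at most 50 mm and 8.59 degrees, less where a joint would pass 70% of its speed; a pose out of reach is approached as far as the arm can. A call with a number of a shift or a turn outside -1 to 1 is refused whole. A call with a gripper value outside its range is refused whole. "fingers" is the closure, from -1 (fully open) to 1 (shut), set as the call begins (left out, the last holds). The fingers move at their own pace and stop on an object; the grip force is fixed at half the most. Time passes only in rows, so rows that do not move let the fingers close, or fill a call up. It gives the time, the measured TCP pose, the force, the opening and the grip force at its end, in the units of the state.
- env.state(): the state, without advancing time (a new reading comes with each control period).
- env.read_camera(name): name is "side" or "top"; returns the picture (480x640x3 uint8, red, green, blue); there is no depth.
- env.calibration(name): a dict with "K" (3x3 intrinsics, pixels), "pose" (4x4, takes a point from camera to world coordinates). Camera axes: x right, y down, z forward; pixel columns grow to the right and rows downward; lengths in mm; the calibration is good to about 2 mm. A picture is of the moment at which its call begins. calibration takes no time and is no camera call.
- env.job_done(): hands the job in; it is judged then, once.
Trained networks look in the newest picture that a camera, given by its name, has taken for a name from the list of things; names that differ only in an ending like _2 or _b are one class to them, and where a whole thing is asked for, a point or a joint stands for the part that bears it (a point fixed in the world has none). Each returns a list of dicts, best first, with "conf" (0 to 1); they miss things now and then, are a little off and sometimes report something else, mostly with a low value. They report only what shows in the picture. A call takes as long as a camera call. They do not tell look-alikes from the thing itself.
- env.look_for(camera, label): "position" ([row, column] as shares, 0 to 1, of the picture: columns of its width, rows of its height, amid what is visible of it).
The state is a dict: "t": time; "joints": joint angles; "qvel": joint speeds; "tau": joint torques, N m; "eef_pos": TCP position; "tcp_rot": TCP orientation; "ft_force": force on the tool from outside, world axes, zero at the start; "moment": the same for the moment, N m; "opening": opening from 0.0 (shut) to 1.0 (fully open); "grip_force": force on a finger pad.
Only numpy, scipy, OpenCV 4.12 (cv2) and the standard library are available. Lean on these libraries where they do the work, as an engineer would, in place of code of your own. Each camera call takes 0.05 s, during which the arm holds its last target. There are 200 camera calls.

## Working session

There is one attempt and no reset: what is moved stays moved. The work goes in short steps, Python scripts to look and compute and a tool call to move; the robot and the scene stay as the last step left them, time stands still between calls to the robot, and variables do not carry over. Pictures are saved under pics/ and viewed, at most 10 in all, crops included, and the job is handed in when it is done.

Besides the shell and the picture viewer there is one more tool, called after "Call:" as name(argument=value, ...) on one line, values as JSON. carry_out: Moves the arm, as the interface text tells. Its arguments: {"type":"object","properties":{"series":{"type":"array","items":{"type":"array","items":{"type":"number","minimum":-1,"maximum":1}}},"fingers":{"type":"number"}},"required":["series"]}

```bash
mkdir -p pics; ls; cat > h.py <<'E'
import numpy as np, cv2
from cell import env
def snap(c,f=None):
    im=env.read_camera(c)
    if f: cv2.imwrite('pics/'+f,cv2.cvtColor(im,cv2.COLOR_RGB2BGR))
    return im
def ray(c,u,v):
    k=env.calibration(c);K=np.array(k['K']);T=np.array(k['pose'])
    d=T[:3,:3]@np.linalg.solve(K,[u,v,1.]);return T[:3,3],d/np.linalg.norm(d)
def atz(c,u,v,z):
    o,d=ray(c,u,v);return o+d*(z-o[2])/d[2]
def tri(a,b):
    (o1,d1),(o2,d2)=ray('side',*a),ray('top',*b)
    s=np.linalg.lstsq(np.c_[d1,-d2],o2-o1,rcond=None)[0]
    p,q=o1+s[0]*d1,o2+s[1]*d2
    return (p+q)/2,np.linalg.norm(p-q)
def proj(c,P):
    k=env.calibration(c);K=np.array(k['K']);T=np.linalg.inv(np.array(k['pose']))
    p=K@(T[:3,:3]@np.asarray(P,float)+T[:3,3]);return p[:2]/p[2]
E
python3 - <<'E'
from h import *
for c in('side','top'):
    snap(c,c+'0.png');print(c,env.calibration(c)['pose'][:,3].round(0), env.calibration(c)['K'][0,0])
    for l in('knob','knob_grip','lid_a','jaw','fixture','cup','sand_block'):
        print(l,[(np.round([r['position'][1]*640,r['position'][0]*480],1).tolist(),round(r['conf'],2)) for r in env.look_for(c,l)])
print(env.state())
E
```

```text
pics
side [290. 745. 505.   1.] 445.1392668403806
knob [([326.8, 243.9], 0.74)]
knob_grip [([324.9, 242.1], 0.8)]
lid_a [([258.5, 275.6], 0.97), ([273.4, 254.1], 0.95), ([335.6, 185.0], 0.79), ([320.3, 391.8], 0.79), ([392.6, 417.9], 0.58)]
jaw [([312.0, 252.9], 0.86), ([326.6, 243.1], 0.6)]
fixture [([314.5, 265.6], 0.84)]
cup [([228.8, 340.8], 0.78)]
sand_block [([380.6, 188.7], 0.64), ([325.0, 244.0], 0.59)]
top [436.  -7. 927.   1.] 449.68682301801505
knob [([295.9, 253.1], 0.77), ([283.7, 202.4], 0.44), ([306.8, 242.9], 0.2)]
knob_grip [([298.1, 251.2], 0.83)]
lid_a [([245.9, 205.7], 0.94), ([281.8, 203.2], 0.83), ([477.5, 217.8], 0.82), ([146.2, 293.0], 0.68), ([135.9, 345.2], 0.55)]
jaw []
fixture [([307.5, 241.6], 0.76)]
cup [([167.2, 212.4], 0.63)]
sand_block [([474.7, 277.4], 0.84)]
{'t': 0.8, 'joints': array([-1.29762086e+00,  4.90893624e-01,  1.55890785e+00,  1.00120045e-05,
        1.09172407e+00, -1.05615178e-01]), 'qvel': array([-1.00121295e-05,  8.31610135e-04, -2.46936645e-03, -1.37566950e-03,
       -1.32829025e-03, -1.63364308e-04]), 'tau': array([ 9.65489489e-04, -6.12412691e+01, -2.58422667e+01,  6.94724545e-02,
        4.44921304e-02, -9.79868304e-06]), 'eef_pos': array([ 231.13969399, -580.69647388,  214.66219807]), 'tcp_rot': array([ 3.14152499e+00, -1.76153297e-06,  3.78786030e-01]), 'ft_force': array([ 0.51574418, -0.30635916,  0.79798049]), 'moment': array([-0.0068603 ,  0.00371001,  0.02113882]), 'grip_force': 0.0, 'opening': 1.0045006493387798}
```

View pics/side0.png

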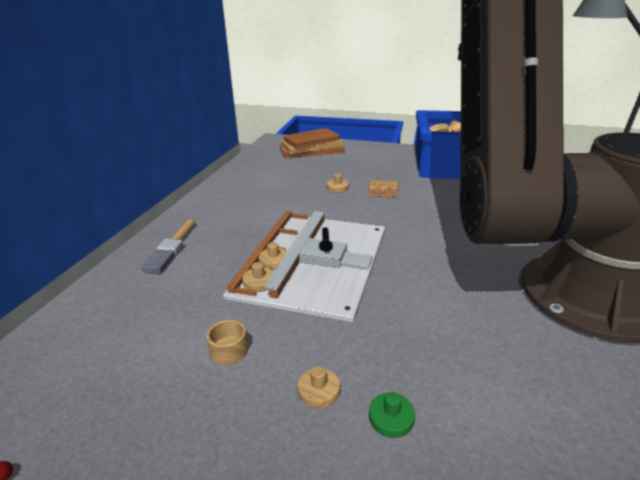

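View pics/top0.png

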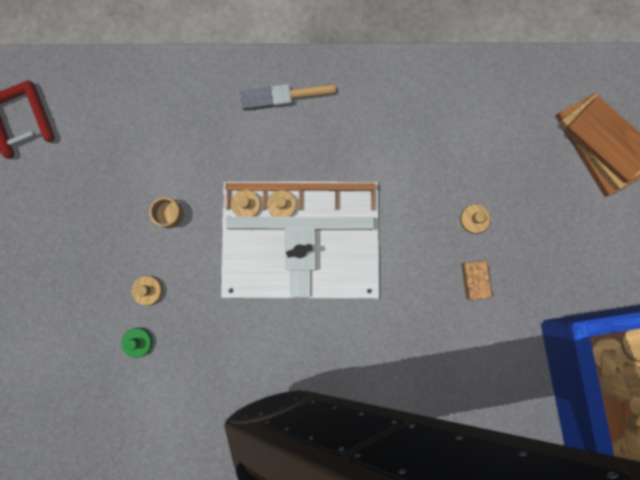

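The top view shows the plate nearly square to the axes at columns 222–379, rows 182–298. The cell lids are at (246,205) and (282,203), which are cells 3 and 2, so cells 1 and 0 on the right are empty. The spares are at (146,291) and (476,218). The green look-alike is at (136,343), and the knob bar at (299,251) lies across the travel. The side view agrees. Next I'll measure these more closely.

```bash
cat > m.py <<'E'
from h import *
top=cv2.imread('pics/top0.png');side=cv2.imread('pics/side0.png')
def blob(im,c,r,lo,hi,name):
    x,y=c;x0,y0=int(x-r),int(y-r)
    h=cv2.cvtColor(im[y0:y0+2*r,x0:x0+2*r],cv2.COLOR_BGR2HSV)
    m=cv2.inRange(h,lo,hi);n,l,s,ce=cv2.connectedComponentsWithStats(m)
    i=1+np.argmax(s[1:,4]);pts=cv2.findNonZero((l==i).astype(np.uint8))
    print(name,'cent',(ce[i]+[x0,y0]).round(1),'box',s[i][:4]+[x0,y0,0,0],s[i][4],'rect',cv2.minAreaRect(pts)[1:])
    return ce[i]+[x0,y0]
W=((5,60,60),(25,255,255))
for n,t,s in(('L',(146,291),(320,387)),('R',(476,218),(337,184))):
    blob(top,t,24,*W,n+'top');blob(side,s,28 if n=='L' else 16,*W,n+'side')
a=blob(top,(299,251),22,(0,0,0),(179,255,70),'knobtop');b=blob(side,(325,240),18,(0,0,0),(179,255,70),'knobside')
print(tri(b,a))
h=cv2.cvtColor(top,cv2.COLOR_BGR2HSV);m=cv2.inRange(h,(0,0,150),(179,45,255));m[:170]=0;m[310:]=0;m[:,:210]=0;m[:,390:]=0
p=cv2.boxPoints(cv2.minAreaRect(cv2.findNonZero(m)));print('plate');
for q in p: print(q,atz('top',*q,12).round(1))
def up(im,x0,y0,w,hh,k): return cv2.resize(im[y0:y0+hh,x0:x0+w],(w*k,hh*k),interpolation=cv2.INTER_CUBIC)
cv2.imwrite('pics/c1.png',up(top,215,172,175,132,4))
A=np.hstack([up(top,121,266,50,50,7),up(top,451,193,50,50,7)]);B=np.hstack([up(side,295,362,50,50,7),up(side,312,160,50,50,7)])
cv2.imwrite('pics/c2.png',np.vstack([A,B])[:, :][:600+100])
E
python3 m.py; python3 -c "
import cv2;i=cv2.imread('pics/c2.png');cv2.imwrite('pics/c2.png',cv2.resize(i,(600,600)))"
```

```text
Ltop cent [146.5 290.1] box [132 276  30  29] 719 rect ((28.0, 29.0), 90.0)
Lside cent [318.4 387.5] box [297 366  44  43] 1416 rect ((42.54328918457031, 41.492835998535156), 23.198591232299805)
Rtop cent [474.9 218.5] box [460 204  30  30] 690 rect ((28.991374969482422, 28.991374969482422), 45.0)
Rside cent [337.2 183.9] box [327 174  22  19] 286 rect ((19.091880798339844, 19.091880798339844), 45.0)
knobtop cent [299.5 250.6] box [288 245  24  12] 171 rect ((10.321074485778809, 23.629825592041016), 84.80557250976562)
knobside cent [325.3 241.5] box [319 228  13  24] 179 rect ((23.0, 12.0), 90.0)
(array([496.82546252,  25.679234  ,  49.30925074]), np.float64(1.6515019531370956))
plate
[220. 181.] [643.4 191.3  12. ]
[378. 181.] [ 642.2 -135.3   12. ]
[378. 299.] [ 400.  -131.6   12. ]
[220. 299.] [401.2 187.6  12. ]
```

View pics/c1.png

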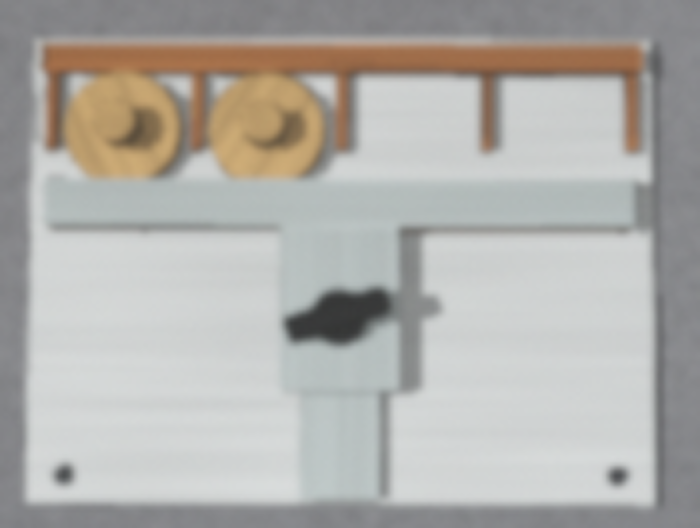

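View pics/c2.png

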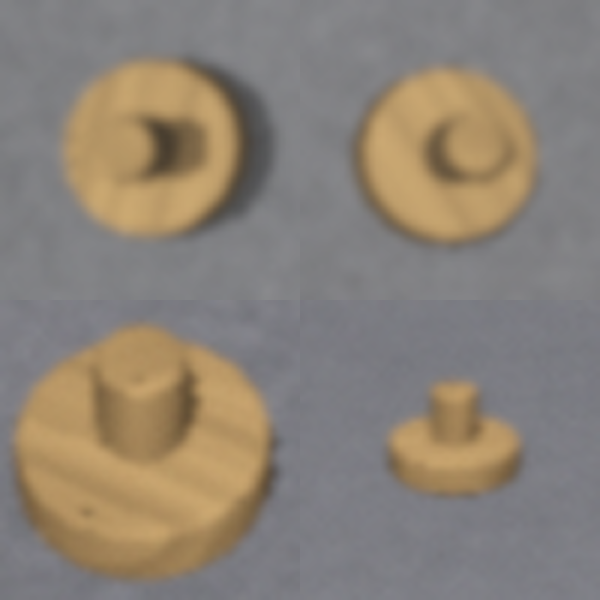

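The enlarged view shows the fence, dividers, jaw, knob bar ends at (288,330) and (388,303), and plate corners. The lid crops show clear disc and knob-top centres, so I'll triangulate those.

```bash
python3 - <<'E'
from h import *
t=lambda x,y:(x/4+215,y/4+172)
print('L knobtop',tri((318.7,371),(142.2,290.7)),'disc',atz('top',146.5,290.5,14))
print('R knobtop',tri((337.8,174.7),(480.2,217.7)),'disc',atz('top',475.6,218.8,14))
for n,p,z in(('TL',(38,40),12),('TR',(652,42),12),('BL',(26,503),12),('BR',(657,503),12),('screwL',(64,474),12),('screwR',(618,475),12),('barL',(288,330),70),('barR',(388,303),70),('hub',(338,316),70),('fenceL',(45,72),26),('fenceR',(640,73),26),('jawL',(46,178),36),('jawR',(636,181),36),('lid3',(123,124),28),('lid2',(267,124),28),('k3',(117,120),52),('k2',(265,120),52),
 ('div0',(633,112),22),('div1',(488,112),22),('div2',(344,112),22),('div3',(199,112),22),('div4',(53,112),22)):
    print(n,atz('top',*t(*p),z).round(1))
for c in('side','top'):print(env.calibration(c)['pose'].round(3))
E
```

```text
L knobtop (array([419.56946849, 335.72943078,  37.48636953]), np.float64(1.4070018255772183)) disc [418.79417697 335.91934174  14.        ]
R knobtop (array([ 562.59284494, -334.38296662,   37.15538434]), np.float64(2.407901430214043)) disc [ 562.42473126 -333.65515846   14.        ]
TL [641.2 181.9  12. ]
TR [ 639.  -135.3   12. ]
BL [403.6 184.6  12. ]
BR [ 402.5 -134.2   12. ]
screwL [418.2 165.6  12. ]
screwR [ 416.7 -114.7   12. ]
barL [487.3  48.7  70. ]
barR [500.    0.9  70. ]
hub [493.9  24.8  70. ]
fenceL [621.6 175.3  26. ]
fenceR [ 620. -127.   26.]
jawL [565.8 172.   36. ]
jawR [ 563.2 -122.8   36. ]
lid3 [594.4 135.   28. ]
lid2 [594.1  62.2  28. ]
k3 [592.1 134.2  52. ]
k2 [591.9  61.4  52. ]
div0 [ 600.7 -123.7   22. ]
div1 [600.9 -49.8  22. ]
div2 [601.2  23.5  22. ]
div3 [601.5  97.3  22. ]
div4 [601.7 171.7  22. ]
[[-9.64000e-01 -1.25000e-01  2.34000e-01  2.90001e+02]
 [-2.65000e-01  4.87000e-01 -8.32000e-01  7.45017e+02]
 [-1.00000e-02 -8.65000e-01 -5.02000e-01  5.04936e+02]
 [ 0.00000e+00  0.00000e+00  0.00000e+00  1.00000e+00]]
[[-4.00000e-03 -9.96000e-01  8.60000e-02  4.36485e+02]
 [-1.00000e+00  4.00000e-03 -0.00000e+00 -7.01700e+00]
 [-0.00000e+00 -8.60000e-02 -9.96000e-01  9.27151e+02]
 [ 0.00000e+00  0.00000e+00  0.00000e+00  1.00000e+00]]
```

The heights, lid pitch (about 74 mm), plate size and fence agree with the text. The fixture origin is near (561,24) with a yaw of about 0, and the knob is near (496,25) with its bar at about −75°. I'll move over the knob with the tool at yaw 105°.

Call:
carry_out(series=[[0.353, 0.808, 0, 0.926], [0.353, 0.808, 0, 0.926], [0.353, 0.808, 0, 0.926], [0.353, 0.808, 0, 0.926], [0.353, 0.808, 0, 0.926]], fingers=-0.2)

```text
t: 1.3
eef_pos: [319.8, -377.1, 214.8]
tcp_rot: [3.141, 0.0, 0.867]
ft_force: [0.4, 0.4, -0.4]
opening: 0.641
grip_force: 0.0
```

Call:
carry_out(series=[[0.353, 0.808, 0, 0.926], [0.353, 0.808, 0, 0.926], [0.353, 0.808, 0, 0.926], [0.353, 0.808, 0, 0.926], [0.353, 0.808, 0, 0.926]])

```text
t: 1.8
eef_pos: [408.1, -175.1, 214.9]
tcp_rot: [3.141, 0.0, 1.352]
ft_force: [0.5, -0.6, -0.9]
opening: 0.6
grip_force: 0.0
```

Call:
carry_out(series=[[0.353, 0.808, 0, 0.926], [0.353, 0.808, 0, 0.926], [0.353, 0.808, -0.6, 0.926], [0.353, 0.808, -0.6, 0.926], [0.353, 0.808, -0.6, 0.926]])

```text
t: 2.3
eef_pos: [493.2, 19.5, 129.6]
tcp_rot: [3.14, 0.0, 1.837]
ft_force: [0.6, -1.4, 0.0]
opening: 0.6
grip_force: 0.0
```

Call:
carry_out(series=[[0, 0, 0, 0], [0, 0, 0, 0], [0, 0, 0, 0], [0, 0, 0, 0], [0, 0, 0, 0]])

```text
t: 2.8
eef_pos: [492.7, 16.8, 131.1]
tcp_rot: [3.14, 0.001, 1.832]
ft_force: [0.2, 0.6, 0.2]
opening: 0.597
grip_force: 0.0
```

Call:
carry_out(series=[[0.03, 0.08, -0.4, 0], [0.03, 0.08, -0.4, 0], [0, 0, -0.4, 0], [0, 0, -0.3, 0], [0, 0, -0.24, 0]])

```text
t: 3.3
eef_pos: [495.6, 25.2, 42.8]
tcp_rot: [3.141, 0.0, 1.832]
ft_force: [0.1, 0.6, -0.8]
opening: 0.601
grip_force: 0.0
```

Call:
carry_out(series=[[0, 0, 0, 0], [0, 0, 0, 0], [0, 0, 0, 0], [0, 0, 0, 0], [0, 0, 0, 0]], fingers=1)

```text
t: 3.8
eef_pos: [497.1, 25.9, 44.0]
tcp_rot: [3.138, 0.001, 1.833]
ft_force: [5.5, 1.9, -0.2]
opening: 0.278
grip_force: 30.0
```

```bash
python3 - <<'E'
from h import *
a=snap('top');b=snap('side')
A=cv2.resize(a[180:300,215:375],(640,480));B=cv2.resize(b[190:310,220:380],(640,480))
cv2.imwrite('pics/g1.png',cv2.resize(cv2.cvtColor(np.vstack([A,B]),cv2.COLOR_RGB2BGR),(400,600)))
s=env.state();print(s['eef_pos'],s['tcp_rot'],s['ft_force'],s['moment'],s['opening']*95,s['grip_force'])
E
```

```text
[497.07515607  25.88193546  44.01158837] [3.13792786e+00 9.74760424e-04 1.83324088e+00] [ 5.10249688  2.79735325 -0.297118  ] [ 0.51517856 -0.88041296 -0.06492818] 26.153365827125175 30.002222657203674
```

View pics/g1.png

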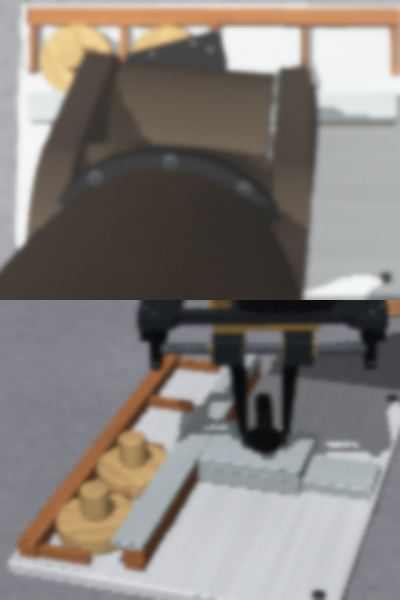

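The grip is at 26 mm, so the tips closed on the 28 mm hub and not the bar. The side view shows the fingertips at hub level. I'll open, rise 8 mm and close again.

Call:
carry_out(series=[[0, 0, 0, 0], [0, 0, 0, 0], [0, 0, 0.08, 0], [0, 0, 0.08, 0], [0, 0, 0, 0]], fingers=0)

```text
t: 4.4
eef_pos: [495.8, 25.7, 51.9]
tcp_rot: [3.141, 0.0, 1.833]
ft_force: [-0.3, -0.7, -0.4]
opening: 0.499
grip_force: 0.0
```

Call:
carry_out(series=[[0, 0, 0, 0], [0, 0, 0, 0], [0, 0, 0, 0], [0, 0, 0, 0], [0, 0, 0, 0]], fingers=1)

```text
t: 4.9
eef_pos: [496.9, 25.9, 51.4]
tcp_rot: [3.139, 0.001, 1.833]
ft_force: [9.3, 9.7, -13.3]
opening: 0.137
grip_force: 22.3
```

```bash
python3 - <<'E'
from h import *
s=env.state();print(s['eef_pos'],s['tcp_rot'],s['ft_force'],s['moment'],s['opening']*95,s['grip_force'])
E
```

```text
[496.88940985  25.86492935  51.38463311] [3.13854495e+00 6.93270215e-04 1.83318074e+00] [  9.3484116    9.73446947 -13.25397478] [ 1.82201886 -1.51015869  0.19827217] 13.032631506299104 22.27429300546646
```

Call:
carry_out(series=[[0, 0, 0, 0.8], [0, 0, 0, 0.8], [0, 0, 0, 0.8], [0, 0, 0, 0.8], [0, 0, 0, 0.8]])

```text
t: 5.4
eef_pos: [496.9, 25.8, 51.2]
tcp_rot: [3.139, 0.002, 2.255]
ft_force: [5.3, 2.0, -6.2]
opening: 0.136
grip_force: 30.0
```

```bash
cat > s.py <<'E'
from h import *
s=env.state();print(s['t'],s['eef_pos'].round(1),s['tcp_rot'].round(3),s['ft_force'].round(1),s['moment'].round(2),s['opening']*95,s['grip_force'],s['joints'].round(2))
E
python3 s.py
```

```text
5.4 [496.9  25.8  51.2] [3.139e+00 2.000e-03 2.255e+00] [ 5.3  2.  -6.2] [ 0.37 -1.16 -0.15] 12.919324252825167 29.957608580589294 [-0.08  0.56  2.02  0.    0.56 -0.77]
```

Call:
carry_out(series=[[0, 0, 0, 0.84], [0, 0, 0, 0.84], [0, 0, 0, 0.84], [0, 0, 0, 0.84], [0, 0, 0, 0.84]])

```text
t: 5.9
eef_pos: [496.0, 25.7, 51.1]
tcp_rot: [3.141, 0.001, 2.695]
ft_force: [2.6, -0.1, -2.7]
opening: 0.135
grip_force: 30.0
```

Call:
carry_out(series=[[0, 0, 0, 0.8], [0, 0, 0, 0.8], [0, 0, 0, 0.8], [0, 0, 0, 0.5], [0, 0, 0, 0.5]])

```text
t: 6.4
eef_pos: [495.9, 25.7, 51.1]
tcp_rot: [3.141, 0.001, 3.05]
ft_force: [1.6, -0.3, -1.7]
opening: 0.136
grip_force: 30.0
```

```bash
python3 s.py
```

```text
6.4 [495.9  25.7  51.1] [3.141e+00 1.000e-03 3.050e+00] [ 1.6 -0.3 -1.7] [-0.13 -0.53 -0.16] 12.9589829032143 29.96812015771866 [-0.08  0.56  2.02  0.    0.56 -1.56]
```

Call:
carry_out(series=[[-0.16, 0, 0, 0.4], [-0.16, 0, 0, 0.2], [-0.16, 0, 0, 0], [-0.16, 0, 0, 0], [-0.16, 0, 0, 0]])

```text
t: 6.9
eef_pos: [457.6, 25.7, 51.5]
tcp_rot: [3.142, 0.006, 3.11]
ft_force: [32.5, 8.6, -33.8]
opening: 0.138
grip_force: 30.0
```

Call:
carry_out(series=[[-0.02, 0, 0, 0], [-0.02, 0, 0, 0], [-0.02, 0, 0, 0], [0, 0, 0, 0], [0, 0, 0, 0]])

```text
t: 7.4
eef_pos: [457.3, 25.8, 51.5]
tcp_rot: [3.142, 0.011, 3.11]
ft_force: [23.5, 7.6, -22.4]
opening: 0.137
grip_force: 30.0
```

```bash
python3 s.py
```

```text
7.4 [457.3  25.8  51.5] [3.142 0.011 3.11 ] [ 23.5   7.6 -22.4] [ 1.56 -4.17  0.12] 12.997324491669339 29.971198439598083 [-0.09  0.52  2.12  0.    0.49 -1.63]
```

Call:
carry_out(series=[[0, 0, 0, 0], [0, 0, 0, 0], [0, 0, 0.4, 0], [0, 0, 0.6, 0], [0, 0, 0.6, 0]], fingers=0)

```text
t: 7.9
eef_pos: [451.4, 25.7, 132.0]
tcp_rot: [3.141, -0.002, 3.111]
ft_force: [0.6, 0.7, -0.7]
opening: 0.476
grip_force: 0.0
```

Call:
carry_out(series=[[-0.07, 0.62, 0, 0], [-0.07, 0.62, 0, 0], [-0.07, 0.62, 0, 0], [-0.07, 0.62, 0, 0], [-0.07, 0.62, 0, 0]])

```text
t: 8.4
eef_pos: [434.0, 181.6, 131.3]
tcp_rot: [-3.141, -0.001, 3.11]
ft_force: [-0.8, -0.3, -0.6]
opening: 0.501
grip_force: 0.0
```

Call:
carry_out(series=[[-0.07, 0.62, 0, 0], [-0.07, 0.62, 0, 0], [-0.07, 0.62, 0, 0], [-0.07, 0.62, 0, 0], [-0.07, 0.62, 0, 0]])

```text
t: 8.9
eef_pos: [416.6, 336.5, 131.3]
tcp_rot: [-3.141, -0.001, 3.111]
ft_force: [0.8, 0.2, 0.0]
opening: 0.5
grip_force: 0.0
```

Call:
carry_out(series=[[0, 0, 0, 0], [0, 0, 0, 0], [0, 0, 0, 0], [0, 0, 0, 0], [0, 0, 0, 0]])

```text
t: 9.4
eef_pos: [417.8, 335.0, 131.4]
tcp_rot: [-3.142, -0.0, 3.11]
ft_force: [-0.5, -0.3, 0.2]
opening: 0.499
grip_force: 0.0
```

```bash
python3 s.py; python3 - <<'E'
from h import *
a=snap('top','t1.png');b=snap('side','s1.png')
cv2.imwrite('pics/v1.png',cv2.cvtColor(np.hstack([cv2.resize(a[150:310,100:390],(435,240)),cv2.resize(b[180:440,190:430],(360,390))[:240]]),cv2.COLOR_RGB2BGR))
E
```

```text
9.4 [417.8 335.  131.4] [-3.142 -0.     3.11 ] [-0.5 -0.3  0.2] [ 0.12 -0.13  0.08] 47.4415105639792 0.0 [ 0.55  0.47  1.87  0.    0.8  -0.99]
```

View pics/v1.png

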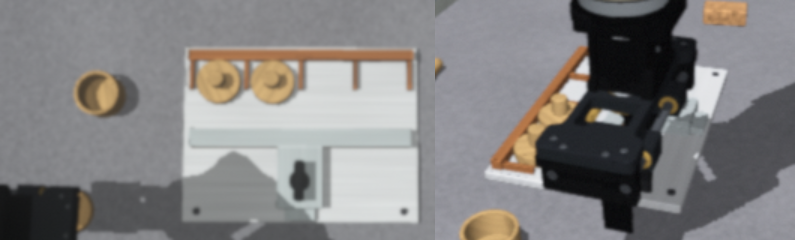

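The jaw is back against its stop, the knob bar runs along the travel, and both cell lids are undisturbed. The gripper is over the left spare, so I'll descend and grip it.

Call:
carry_out(series=[[0.02, 0.02, -0.6, 0], [0, 0, -0.6, 0], [0, 0, -0.5, 0], [0, 0, -0.34, 0], [0, 0, -0.2, 0]])

```text
t: 10.0
eef_pos: [418.3, 336.3, 18.0]
tcp_rot: [-3.141, -0.001, 3.111]
ft_force: [0.2, 0.6, 0.4]
opening: 0.498
grip_force: 0.0
```

Call:
carry_out(series=[[0, 0, 0, 0], [0, 0, 0, 0], [0, 0, 0, 0], [0, 0, 0, 0], [0, 0, 0, 0]], fingers=1)

```text
t: 10.5
eef_pos: [418.9, 337.0, 20.1]
tcp_rot: [3.141, 0.001, 3.111]
ft_force: [-0.6, -1.0, 7.3]
opening: 0.229
grip_force: 30.0
```

```bash
python3 s.py
```

```text
10.5 [418.9 337.   20.1] [3.141e+00 1.000e-03 3.111e+00] [-0.6 -1.   7.3] [-0.01 -0.05 -0.01] 21.777914758293416 30.00184804201126 [ 0.55  0.65  1.94  0.    0.55 -0.99]
```

Call:
carry_out(series=[[0, 0, 0.3, 0], [0, 0, 0.5, 0], [0, 0, 0.5, 0], [0, 0, 0.5, 0], [0, 0, 0.4, 0]])

```text
t: 11.0
eef_pos: [418.6, 336.8, 130.9]
tcp_rot: [3.141, 0.001, 3.111]
ft_force: [0.4, -0.1, -0.6]
opening: 0.227
grip_force: 30.0
```

Call:
carry_out(series=[[0.33, -0.7, 0, 0], [0.33, -0.7, 0, 0], [0.33, -0.7, 0, 0], [0.33, -0.7, 0, 0], [0.33, -0.7, 0, 0]])

```text
t: 11.5
eef_pos: [501.5, 160.3, 129.6]
tcp_rot: [3.141, 0.0, 3.111]
ft_force: [0.2, -0.0, 0.2]
opening: 0.225
grip_force: 30.0
```

Call:
carry_out(series=[[0.33, -0.7, 0, 0], [0.33, -0.7, 0, 0], [0.33, -0.7, 0, 0], [0.33, -0.7, 0, 0], [0.33, -0.7, 0, 0]])

```text
t: 12.0
eef_pos: [584.0, -14.8, 129.5]
tcp_rot: [3.142, 0.0, 3.111]
ft_force: [-0.2, 0.6, 0.3]
opening: 0.227
grip_force: 30.0
```

Call:
carry_out(series=[[0, 0, 0, 0], [0, 0, 0, 0], [0, 0, 0, 0], [0, 0, 0, 0], [0, 0, 0, 0]])

```text
t: 12.5
eef_pos: [583.4, -12.3, 129.4]
tcp_rot: [3.141, 0.0, 3.112]
ft_force: [0.4, -1.1, 0.0]
opening: 0.225
grip_force: 30.0
```

```bash
python3 s.py;python3 - <<'E'
from h import *
b=snap('side')
cv2.imwrite('pics/v2.png',cv2.cvtColor(cv2.resize(b[120:320,200:440],(720,600)),cv2.COLOR_RGB2BGR))
E
```

```text
12.5 [583.4 -12.3 129.4] [3.141 0.    3.112] [ 0.4 -1.1  0. ] [ 0.11 -0.12 -0.03] 21.36992643396018 29.99986857175827 [-0.13  0.53  1.75  0.    0.86 -1.68]
```

View pics/v2.png

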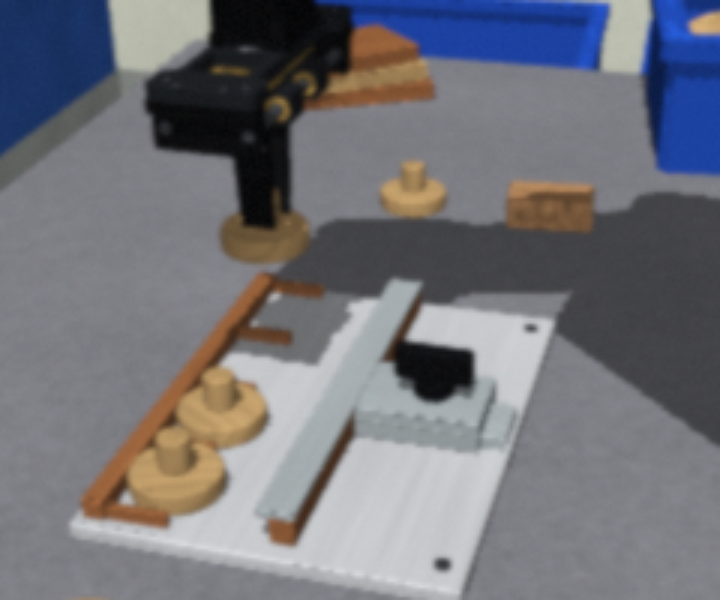

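The lid is held level above cell 1, and the jaw is clear. I'll lower it.

Call:
carry_out(series=[[0, -0.015, -0.5, 0], [0, 0, -0.5, 0], [0, 0, -0.5, 0], [0, 0, -0.3, 0], [0, 0, -0.12, 0]])

```text
t: 13.05
eef_pos: [582.9, -13.5, 32.0]
tcp_rot: [3.141, -0.002, 3.112]
ft_force: [-9.3, 1.8, 34.5]
opening: 0.221
grip_force: 30.0
```

Call:
carry_out(series=[[0, 0, -0.02, 0], [0, 0, 0, 0], [0, 0, 0, 0], [0, 0, 0, 0], [0, 0, 0, 0]])

```text
t: 13.55
eef_pos: [583.7, -14.0, 32.7]
tcp_rot: [3.142, 0.001, 3.111]
ft_force: [0.2, -0.3, 0.1]
opening: 0.222
grip_force: 30.0
```

```bash
python3 s.py
```

```text
13.55 [583.7 -14.   32.7] [3.142e+00 1.000e-03 3.111e+00] [ 0.2 -0.3  0.1] [ 0.09 -0.17 -0.05] 21.05159844335567 29.999427795410156 [-0.14  0.67  1.82  0.    0.65 -1.68]
```

Call:
carry_out(series=[[0, 0, -0.01, 0], [0, 0, 0, 0], [0, 0, 0, 0], [0, 0, 0, 0], [0, 0, 0, 0]], fingers=0.1)

```text
t: 14.05
eef_pos: [583.6, -14.0, 31.8]
tcp_rot: [3.141, -0.0, 3.111]
ft_force: [0.3, 0.1, 0.2]
opening: 0.448
grip_force: 0.0
```

Call:
carry_out(series=[[0, 0, 0.2, 0], [0, 0, 0.4, 0], [0, 0, 0.5, 0], [0, 0, 0.5, 0], [0, 0, 0.4, 0]])

```text
t: 14.55
eef_pos: [583.8, -14.0, 133.9]
tcp_rot: [-3.142, 0.001, 3.111]
ft_force: [1.3, -0.2, 0.7]
opening: 0.45
grip_force: 0.0
```

Call:
carry_out(series=[[-0.043, -0.64, 0, 0], [-0.043, -0.64, 0, 0], [-0.043, -0.64, 0, 0], [-0.043, -0.64, 0, 0], [-0.043, -0.64, 0, 0]])

```text
t: 15.05
eef_pos: [572.6, -175.3, 132.6]
tcp_rot: [-3.141, 0.001, 3.111]
ft_force: [0.4, -0.6, -0.2]
opening: 0.451
grip_force: 0.0
```

Call:
carry_out(series=[[-0.043, -0.64, 0, 0], [-0.043, -0.64, 0, 0], [-0.043, -0.64, 0, 0], [-0.043, -0.64, 0, 0], [-0.043, -0.64, 0, 0]])

```text
t: 15.55
eef_pos: [561.8, -335.3, 132.6]
tcp_rot: [-3.141, 0.0, 3.111]
ft_force: [1.2, -0.1, 0.7]
opening: 0.45
grip_force: 0.0
```

Call:
carry_out(series=[[0, 0, 0, 0], [0, 0, 0, 0], [0, 0, 0, 0], [0, 0, 0, 0], [0, 0, 0, 0]])

```text
t: 16.05
eef_pos: [562.3, -333.1, 132.0]
tcp_rot: [3.142, 0.0, 3.112]
ft_force: [0.1, 0.2, -0.4]
opening: 0.447
grip_force: 0.0
```

```bash
python3 s.py;python3 - <<'E'
from h import *
a=snap('top');b=snap('side')
cv2.imwrite('pics/v3.png',cv2.cvtColor(np.hstack([cv2.resize(a[170:310,215:515],(480,224)),cv2.resize(b[160:320,220:420],(280,224))]),cv2.COLOR_RGB2BGR))
cv2.imwrite('pics/t3.png',cv2.cvtColor(a,cv2.COLOR_RGB2BGR))
E
```

```text
16.05 [ 562.3 -333.1  132. ] [3.142 0.    3.112] [ 0.1  0.2 -0.4] [ 0.15 -0.17  0.04] 42.44287368628825 0.0 [-0.64  0.62  1.57  0.    0.96 -2.18]
```

View pics/v3.png

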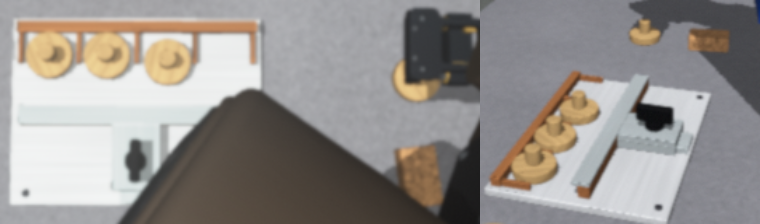

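The third lid sits flat in cell 1, slightly forward of the other two, and the gripper is over the right spare. I'll descend and grip it.

Call:
carry_out(series=[[0, -0.02, -0.6, 0], [0, 0, -0.6, 0], [0, 0, -0.5, 0], [0, 0, -0.34, 0], [0, 0, -0.2, 0]])

```text
t: 16.65
eef_pos: [561.7, -334.5, 18.2]
tcp_rot: [3.14, -0.002, 3.111]
ft_force: [0.0, 0.9, -0.7]
opening: 0.449
grip_force: 0.0
```

Call:
carry_out(series=[[0, 0, 0, 0], [0, 0, 0, 0], [0, 0, 0, 0], [0, 0, 0, 0], [0, 0, 0, 0]], fingers=1)

```text
t: 17.15
eef_pos: [562.6, -335.3, 20.9]
tcp_rot: [-3.141, 0.001, 3.111]
ft_force: [-0.8, 0.0, 5.6]
opening: 0.228
grip_force: 30.0
```

Call:
carry_out(series=[[0, 0, 0.3, 0], [0, 0, 0.5, 0], [0, 0, 0.5, 0], [0, 0, 0.5, 0], [0, 0, 0.4, 0]])

```text
t: 17.65
eef_pos: [562.2, -335.1, 132.4]
tcp_rot: [-3.141, 0.001, 3.111]
ft_force: [-0.1, -0.3, -0.1]
opening: 0.224
grip_force: 30.0
```

Call:
carry_out(series=[[0.044, 0.496, 0, 0], [0.044, 0.496, 0, 0], [0.044, 0.496, 0, 0], [0.044, 0.496, 0, 0], [0.044, 0.496, 0, 0]])

```text
t: 18.15
eef_pos: [573.1, -210.1, 130.9]
tcp_rot: [-3.141, 0.001, 3.111]
ft_force: [0.7, -0.1, -0.6]
opening: 0.227
grip_force: 30.0
```

Call:
carry_out(series=[[0.044, 0.496, 0, 0], [0.044, 0.496, 0, 0], [0.044, 0.496, 0, 0], [0.044, 0.496, 0, 0], [0.044, 0.496, 0, 0]])

```text
t: 18.65
eef_pos: [584.1, -86.1, 130.8]
tcp_rot: [-3.141, 0.001, 3.111]
ft_force: [0.1, -0.3, -0.4]
opening: 0.224
grip_force: 30.0
```

Call:
carry_out(series=[[0, 0, 0, 0], [0, 0, 0, 0], [0, 0, 0, 0], [0, 0, 0, 0], [0, 0, 0, 0]])

```text
t: 19.15
eef_pos: [584.0, -87.8, 129.8]
tcp_rot: [3.142, -0.0, 3.11]
ft_force: [0.1, -0.3, -0.2]
opening: 0.225
grip_force: 30.0
```

Call:
carry_out(series=[[0, 0.01, -0.5, 0], [0, 0, -0.5, 0], [0, 0, -0.5, 0], [0, 0, -0.3, 0], [0, 0, -0.1, 0]])

```text
t: 19.65
eef_pos: [583.4, -86.8, 33.2]
tcp_rot: [3.141, -0.002, 3.11]
ft_force: [0.4, -0.0, -0.3]
opening: 0.222
grip_force: 30.0
```

Call:
carry_out(series=[[0, 0, -0.01, 0], [0, 0, -0.01, 0], [0, 0, 0, 0], [0, 0, 0, 0], [0, 0, 0, 0]])

```text
t: 20.15
eef_pos: [584.3, -86.5, 34.3]
tcp_rot: [-3.141, 0.001, 3.111]
ft_force: [-0.2, 0.9, 0.3]
opening: 0.223
grip_force: 30.0
```

```bash
python3 s.py
```

```text
20.15 [584.3 -86.5  34.3] [-3.141e+00  1.000e-03  3.111e+00] [-0.2  0.9  0.3] [ 0.05 -0.11  0.03] 21.20864206650237 29.999970495700836 [-0.26  0.67  1.8   0.    0.67 -1.8 ]
```

Call:
carry_out(series=[[0, 0, -0.015, 0], [0, 0, -0.015, 0], [0, 0, 0, 0], [0, 0, 0, 0], [0, 0, 0, 0]])

```text
t: 20.65
eef_pos: [584.2, -86.5, 32.8]
tcp_rot: [-3.142, 0.0, 3.111]
ft_force: [-1.3, 0.6, 7.2]
opening: 0.222
grip_force: 30.0
```

Call:
carry_out(series=[[0, 0, 0, 0], [0, 0, 0, 0], [0, 0, 0, 0], [0, 0, 0, 0], [0, 0, 0, 0]], fingers=0.1)

```text
t: 21.15
eef_pos: [584.1, -86.5, 32.2]
tcp_rot: [3.141, -0.0, 3.111]
ft_force: [0.1, 0.2, -0.8]
opening: 0.45
grip_force: 0.0
```

Call:
carry_out(series=[[0, 0, 0.2, 0], [0, 0, 0.4, 0], [0, 0, 0.5, 0], [0, 0, 0.5, 0], [0, 0, 0.4, 0]])

```text
t: 21.65
eef_pos: [584.3, -86.5, 134.4]
tcp_rot: [-3.141, 0.001, 3.111]
ft_force: [0.2, -0.5, -0.4]
opening: 0.449
grip_force: 0.0
```

Call:
carry_out(series=[[-0.51, 0.45, 0, 0], [-0.51, 0.45, 0, 0], [-0.51, 0.45, 0, 0], [-0.51, 0.45, 0, 0], [-0.51, 0.45, 0, 0]])

```text
t: 22.15
eef_pos: [455.6, 26.7, 133.0]
tcp_rot: [3.142, 0.001, 3.111]
ft_force: [0.2, 0.9, -0.6]
opening: 0.45
grip_force: 0.0
```

Call:
carry_out(series=[[0, 0, 0, 0], [0, 0, 0, 0], [0, 0, 0, 0], [0, 0, 0, 0], [0, 0, 0, 0]])

```text
t: 22.65
eef_pos: [457.0, 25.5, 132.2]
tcp_rot: [3.141, -0.0, 3.11]
ft_force: [0.1, -0.3, -0.1]
opening: 0.449
grip_force: 0.0
```

```bash
python3 s.py;python3 - <<'E'
from h import *
a=snap('top');b=snap('side')
cv2.imwrite('pics/v4.png',cv2.cvtColor(np.hstack([cv2.resize(a[170:310,215:395],(385,300)),cv2.resize(b[190:320,220:400],(415,300))]),cv2.COLOR_RGB2BGR))
E
```

```text
22.65 [457.   25.5 132.2] [ 3.141 -0.     3.11 ] [ 0.1 -0.3 -0.1] [ 0.07 -0.09  0.02] 42.68087595714385 0.0 [-0.09  0.38  2.05  0.    0.72 -1.63]
```

View pics/v4.png

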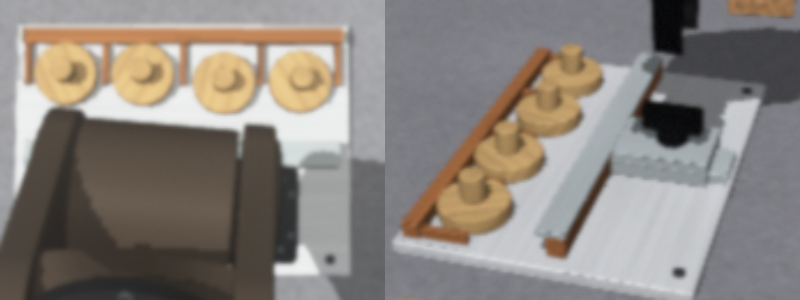

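All four lids lie flat in their cells. I'll grip the knob bar again.

Call:
carry_out(series=[[0, 0, -0.4, 0], [0, 0, -0.4, 0], [0, 0, -0.4, 0], [0, 0, -0.28, 0], [0, 0, -0.12, 0]])

```text
t: 23.25
eef_pos: [456.3, 25.9, 51.1]
tcp_rot: [3.141, -0.002, 3.111]
ft_force: [0.1, -0.8, 0.9]
opening: 0.448
grip_force: 0.0
```

Call:
carry_out(series=[[0, 0, 0, 0], [0, 0, 0, 0], [0, 0, 0, 0], [0, 0, 0, 0], [0, 0, 0, 0]], fingers=1)

```text
t: 23.75
eef_pos: [456.8, 26.0, 52.8]
tcp_rot: [-3.142, 0.001, 3.111]
ft_force: [-0.2, 0.2, 3.3]
opening: 0.136
grip_force: 30.0
```

Call:
carry_out(series=[[0.12, 0, 0, 0], [0.14, 0, 0, 0], [0.14, 0, 0, 0], [0.14, 0, 0, 0], [0.12, 0, 0, 0]])

```text
t: 24.25
eef_pos: [489.8, 25.8, 52.7]
tcp_rot: [-3.141, 0.0, 3.111]
ft_force: [-1.8, -3.1, 6.4]
opening: 0.132
grip_force: 30.0
```

```bash
python3 s.py
```

```text
24.25 [489.8  25.8  52.7] [-3.141  0.     3.111] [-1.8 -3.1  6.4] [-0.44  0.29  0.08] 12.52172179437078 30.000793039798737 [-0.08  0.55  2.04 -0.    0.55 -1.62]
```

Call:
carry_out(series=[[0.04, 0, 0, 0], [0.04, 0, 0, 0], [0.03, 0, 0, 0], [0.02, 0, 0, 0], [0, 0, 0, 0]])

```text
t: 24.75
eef_pos: [496.2, 25.8, 52.8]
tcp_rot: [-3.141, 0.0, 3.111]
ft_force: [-1.5, -2.8, 6.5]
opening: 0.136
grip_force: 30.0
```

Call:
carry_out(series=[[0.03, 0, 0, 0], [0.02, 0, 0, 0], [0.02, 0, 0, 0], [0, 0, 0, 0], [0, 0, 0, 0]])

```text
t: 25.25
eef_pos: [499.6, 25.7, 52.7]
tcp_rot: [-3.141, 0.0, 3.111]
ft_force: [-1.1, -3.2, 5.3]
opening: 0.136
grip_force: 30.0
```

```bash
python3 s.py
```

```text
25.25 [499.6  25.7  52.7] [-3.141  0.     3.111] [-1.1 -3.2  5.3] [-0.46  0.22  0.07] 12.94336996826634 30.00076800584793 [-0.08  0.56  2.01 -0.    0.57 -1.62]
```

Call:
carry_out(series=[[0.02, 0, 0, 0], [0.02, 0, 0, 0], [0, 0, 0, 0], [0, 0, 0, 0], [0, 0, 0, 0]])

```text
t: 25.75
eef_pos: [500.0, 25.8, 52.7]
tcp_rot: [-3.141, -0.003, 3.111]
ft_force: [-9.0, -3.5, 12.4]
opening: 0.134
grip_force: 30.0
```

Call:
carry_out(series=[[0.02, 0, 0, 0], [0.02, 0, 0, 0], [0, 0, 0, 0], [0, 0, 0, 0], [0, 0, 0, 0]])

```text
t: 26.25
eef_pos: [500.2, 25.8, 52.7]
tcp_rot: [-3.141, -0.007, 3.112]
ft_force: [-16.5, -5.0, 18.0]
opening: 0.138
grip_force: 30.0
```

The jaw bears on the lids at x ≈ 500 with about 16 N. I'll hold that and turn the knob clockwise.

Call:
carry_out(series=[[0, 0, 0, -0.9], [0, 0, 0, -0.9], [0, 0, 0, -0.9], [0, 0, 0, -0.9], [0, 0, 0, -0.9]])

```text
t: 26.75
eef_pos: [500.5, 26.6, 52.7]
tcp_rot: [-3.139, -0.006, 2.636]
ft_force: [-14.7, 4.3, 17.9]
opening: 0.134
grip_force: 30.0
```

Call:
carry_out(series=[[0, 0, 0, -0.9], [0, 0, 0, -0.9], [0, 0, 0, -0.9], [0, 0, 0, -0.9], [0, 0, 0, -0.9]])

```text
t: 27.25
eef_pos: [501.2, 27.2, 52.8]
tcp_rot: [-3.138, -0.004, 2.165]
ft_force: [-10.6, 10.8, 15.2]
opening: 0.134
grip_force: 30.0
```

Call:
carry_out(series=[[0, 0, 0, -0.9], [0, 0, 0, -0.9], [0, 0, 0, -0.8], [0, 0, 0, -0.8], [0, 0, 0, 0]])

```text
t: 27.75
eef_pos: [501.8, 27.4, 52.8]
tcp_rot: [-3.139, -0.002, 1.809]
ft_force: [-9.6, 13.1, 14.7]
opening: 0.134
grip_force: 30.0
```

```bash
python3 s.py
```

```text
27.75 [501.8  27.4  52.8] [-3.139e+00 -2.000e-03  1.809e+00] [-9.6 13.1 14.7] [ 2.4   1.54 -0.11] 12.774666819042103 30.005704164505005 [-0.08  0.56  2.01  0.    0.58 -0.32]
```

Call:
carry_out(series=[[0, 0, 0, -0.4], [0, 0, 0, -0.4], [0, 0, 0, 0], [0, 0, 0, 0], [0, 0, 0, 0]])

```text
t: 28.25
eef_pos: [501.9, 27.4, 52.8]
tcp_rot: [-3.139, -0.002, 1.729]
ft_force: [-8.4, 13.7, 13.8]
opening: 0.135
grip_force: 30.0
```

```bash
python3 s.py
```

```text
28.25 [501.9  27.4  52.8] [-3.139e+00 -2.000e-03  1.729e+00] [-8.4 13.7 13.8] [2.61 1.35 0.12] 12.827215798765188 30.00513195991516 [-0.08  0.56  2.01  0.    0.58 -0.24]
```

Call:
carry_out(series=[[0, 0, 0, -0.5], [0, 0, 0, 0], [0, 0, 0, 0], [0, 0, 0, 0], [0, 0, 0, 0]])

```text
t: 28.75
eef_pos: [502.0, 27.3, 52.8]
tcp_rot: [-3.139, -0.001, 1.678]
ft_force: [-7.8, 13.0, 13.8]
opening: 0.135
grip_force: 30.6
```

```bash
python3 s.py
```

```text
28.75 [502.   27.3  52.8] [-3.139e+00 -1.000e-03  1.678e+00] [-7.8 13.  13.8] [2.25 1.3  0.64] 12.805570608440727 30.562272369861603 [-0.08  0.56  2.01  0.    0.58 -0.19]
```

The moment about z has risen to 0.64 N m, so the knob is at its end stop. I'll release, lift, and check from clear of the scene.

Call:
carry_out(series=[[0, 0, 0, 0], [0, 0, 0, 0], [0, 0, 0, 0], [0, 0, 0.3, 0], [0, 0, 0.6, 0]], fingers=0)

```text
t: 29.25
eef_pos: [502.8, 25.8, 96.3]
tcp_rot: [-3.138, -0.001, 1.676]
ft_force: [-0.7, -0.0, -0.3]
opening: 0.477
grip_force: 0.0
```

Call:
carry_out(series=[[0, 0, 0.8, 0], [0, 0, 0.8, 0], [0, -0.6, 0.6, 0], [0, -0.8, 0, 0], [0, -0.8, 0, 0]])

```text
t: 29.75
eef_pos: [503.9, -85.3, 208.4]
tcp_rot: [3.139, 0.001, 1.677]
ft_force: [0.7, -0.3, -1.1]
opening: 0.503
grip_force: 0.0
```

Call:
carry_out(series=[[-0.3, -0.8, 0, 0], [-0.3, -0.8, 0, 0], [-0.3, -0.8, 0, 0], [-0.3, -0.8, 0, 0], [-0.3, -0.8, 0, 0]])

```text
t: 30.25
eef_pos: [427.7, -285.8, 207.3]
tcp_rot: [3.141, 0.0, 1.676]
ft_force: [0.8, 0.4, -1.1]
opening: 0.5
grip_force: 0.0
```

Call:
carry_out(series=[[-0.2, -0.8, 0, 0], [-0.2, -0.8, 0, 0], [0, -0.6, 0, 0], [0, 0, 0, 0], [0, 0, 0, 0]])

```text
t: 30.75
eef_pos: [408.2, -394.1, 206.8]
tcp_rot: [-3.141, -0.001, 1.675]
ft_force: [0.0, -0.9, 0.6]
opening: 0.497
grip_force: 0.0
```

```bash
python3 s.py;python3 - <<'E'
from h import *
a=snap('top');b=snap('side')
cv2.imwrite('pics/v5.png',cv2.cvtColor(np.vstack([cv2.resize(a[170:310,110:510],(800,280)),cv2.resize(b[170:320,200:428],(486,320),interpolation=2)[:, :].copy() if 0 else cv2.copyMakeBorder(cv2.resize(b[170:320,200:428],(486,320)),0,0,0,314,0)]),cv2.COLOR_RGB2BGR))
E
```

```text
30.75 [ 408.2 -394.1  206.8] [-3.141e+00 -1.000e-03  1.675e+00] [ 0.  -0.9  0.6] [-0.01 -0.1  -0.  ] 47.261244173511486 0.0 [-0.88  0.42  1.71  0.    1.01 -0.99]
```

View pics/v5.png

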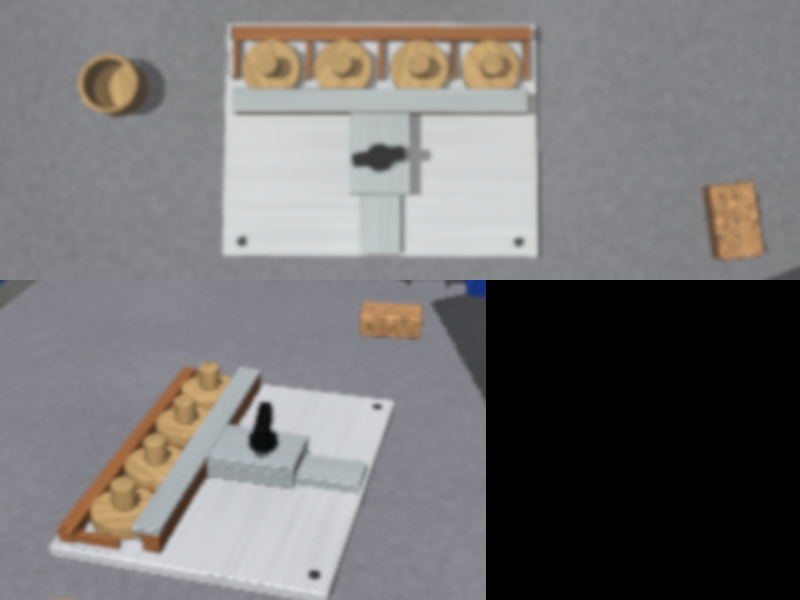

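All four lids are in line in their cells with the jaw against them, and the knob bar lies across the travel. The cup and sanding block haven't moved. I'll hand the job in.

```bash
python3 -c "
from cell import env;print(env.job_done())"
```

```text
the job is handed in; nothing more can be done
None
```

The job is handed in at about 31 s: all four lids are in their cells knob-up, the jaw bears against them, and the knob is turned clockwise to its stop; no verdict came back on hand-in.

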